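# Dock a covered medicine tray and pull off its clinging cover

## Robot

A 6-joint arm with a two-finger parallel gripper is mounted at the origin on the work surface; the furniture and walls round the work are solid. World frame = base frame: x ahead of the robot, y to its left, z up, the work surface at z = 0. Lengths are in m, angles in rad, forces in N, time in s.
With the tool pointing down it reaches from about 0.3 to 0.775 m from the base axis. Payload 14.6 kg.
Tool frame: the origin (TCP) lies at the very end of the fingers, on their centre line; the grasp point (between the pads) lies 19 mm behind it; z points along the fingers, y is the line along which they close (so a half turn about z gives the same grasp; the last joint's range is limited). The gripper opens to 94 mm and grips with 3 to 60 N. Pads are 16 mm wide; open, the fingers measure 119 mm over their backs; the gripper's body (75 mm by 177 mm) begins 78 mm behind the grasp point.
Start: joints at [-1.173, 0.3, 1.521, -0, 1.321, -0.067], TCP at [0.247, -0.492, 0.205] pointing down, gripper open.
Joint ranges: [-3.03, 3.03], [-0.79, 2.21], [0.23, 2.52], [-1.04, 4.18], [0, 3.07], [-2.55, 2.55]. Speed limits (rad/s): [2.22, 2.22, 2.57, 3.14, 3.14, 3.14].

## Interface

Orientations are given as [roll, pitch, yaw] about the fixed x, y, z axes, in that order (R = Rz(yaw) Ry(pitch) Rx(roll)).
In Python, from station import ctrl, cams gives the robot as it stands. The module is installed in compiled form; this text tells all that it offers.
- The arm moves only by the tool arm_command, never from a script. Its argument "plan" is a list that holds one entry, the list of rows, each a list of 7 numbers: the shift along the tool's x, y, z in fractions of the full range, 1 being 600 mm, then the turn, a rotation vector about the tool's x, y, z in a scale on which 1.0 is 90 degrees, then the closure, from -1 (fully open) to 1 (shut). A call has 1 to 12 rows; each row is the pose to reach, as a shift and turn from the pose commanded when the call began, along the tool's axes at that moment; what a row does not reach only later rows make up. A row lasts 1/10 s, in which the tool goes at most 50 mm and 8.59 degrees, less where a joint would pass 70% of its speed; a pose out of reach is approached as far as the arm can. A shift or turn number past 1, either way, is cut back to 1. A call with a gripper value outside its range is refused whole. The fingers move at their own pace and stop on an object; "squeeze" is the grip in N (left out, the last holds). Time passes only in rows, so rows that repeat a pose let the fingers close. It gives the time, the measured TCP pose, the force, the opening and the grip force at its end, in the units of the state.
- ctrl.get_obs(): the state, without advancing time (a new reading comes with each control period).
- cams.camera(name): name is "scene" or "top" or "wrist"; returns (picture, depth): 384x512x3 uint8, blue, green, red; 384x512 float32, m along the optical axis (not along the pixel's ray), 0 where there is no reading.
- cams.camera_info(name): a dict with "fx", "fy", "cx", "cy" (pixels), "world_to_cam" (4x4, takes a point from world to camera coordinates). Camera axes: x right, y down, z forward; pixel columns grow to the right and rows downward; lengths in m; the calibration is good to about 2 mm. A picture is of the moment at which its call begins: read the wrist's pose just before it. camera_info takes no time and is no camera call; for the wrist camera it gives the pose at the moment of the call.
- ctrl.hand_in(): hands the job in; it is judged then, once.
The state is a dict: "time_s": time; "qpos": joint angles; "joint_vel": joint speeds; "tau": joint torques, N m; "ee_pos": TCP position; "eef_rot": TCP orientation; "force": force on the tool from outside, world axes, zero at the start; "moment": the same for the moment, N m; "grip_width": finger opening in m; "grip_force": force on a finger pad.
Only numpy, scipy, OpenCV 4.12 (cv2) and the standard library are available. Lean on these libraries where they do the work, as an engineer would, in place of code of your own. Each camera call takes 0.05 s, during which the arm holds its last target. There are 200 camera calls.

## Task

A medicine tray stands on the packing table under a blue cover that clings tightly to it; if you simply pull the cover up, the tray comes up with it. With the cover still on, bring the tray to the metal hold-down dock and slide it fully home under the dock's lips, then lift the cover straight off so that the tray stays home in the dock with its three cartons. Stand the cover the right way up on the bare table, clear of the dock, without dropping it, and leave the other things on the table where they are.

Things in the scene. Friction and masses are not known exactly. Their poses are not given: they have to be found in the camera images.
- tray: slate grey tray under the cover: 110 x 104 mm body, 46 mm high, on a 4 mm flange plate 132 (its x) x 152 mm (its y). Origin: centre of the underside, z up, x along the slide direction; the flanges on its +y and -y sides stick out 16 mm past the cover and go under the dock's lips. Same when turned half round. Slick underside. Full weight 0.3 to 0.4 kg.
- cover: blue outer cover, 120 x 120 mm, 64 mm high without handle, open below, 1 mm play round the tray, 0.13 kg. Origin: centre of its lower rim, at first 4 mm above the tray's origin, axes as the tray's. Four sprung balls hold it: it comes off at about 10 N of upward pull (so the pair can be carried by the handle), is free after 10 mm and clear of tray and cartons after 50 mm.
- handle (a point): centre of the handle bar on top of the cover, 94 mm above the cover's lower rim; the bar runs along the cover's y, is 88 mm long, 16 mm thick (along x) and 18 mm high, with 21 mm of free space below it and the cover's top at each side; grip it across its 16 mm from above.
- dock: metal U-shaped hold-down dock fixed to the table, 149 (its x) x 226 mm (its y), 13 mm high, no floor: the tray slides on the table. Origin: on the table, where the tray's origin is when fully home; x points the way in, mouth to back stop (the stop touches the flange plate at x = 0 to 2 mm). Guides leave the flange 3 mm each side; dark lips, x = -40 to 67 mm, are 8 mm above the table.
- dock_mouth (a point): point on the table 150 mm before the dock's origin (its -x side), axes as the dock's: a tray set down with its origin here is clear of the mouth by about 20 mm; its guides flare out and its lips turn up there (to 18 mm high)
- orange_carton: small carton 99 x 31 x 26 mm in the tray, hidden by the cover; origin: centre of its underside
- blue_carton: small carton 99 x 31 x 26 mm in the tray, hidden by the cover; origin: centre of its underside
- teal_carton: small carton 99 x 31 x 26 mm in the tray, hidden by the cover; origin: centre of its underside
- tape_roll: roll of packing tape lying flat, 116 mm across, 64 mm high, bystander; origin: centre of its underside
- blue_flask: blue flask with a white cap, 72 mm across, 206 mm high, bystander; origin: centre of its underside
- desk_stapler: green stapler, 125 x 30 x 55 mm, bystander; origin: centre of its underside
- tablet_strips: banded pack of tablet strips, 46 x 83 x 37 mm, bystander; origin: centre of its underside

How it is judged:
By the outcome, as a careful person would: the job done as asked, in the order asked, and still so for the second after the job is handed in, with the robot touching nothing.
It also fails if it takes over 58 s, if anything falls off the work surface, if the arm or the gripper's body presses on something with over 40 N, if the wrist force passes 120 N, or if a joint passes its speed limit or range.

## Working session

There is one attempt and no reset: what is moved stays moved. The work goes in short steps, Python scripts to look and compute and a tool call to move; the robot and the scene stay as the last step left them, time stands still between calls to the robot, and variables do not carry over. Pictures are saved under pics/ and viewed, at most 10 in all, crops included, and the job is handed in when it is done.

Besides the shell and the picture viewer there is one more tool, called after "Call:" as name([rows], argument=value, ...), one row to a line, values as JSON. arm_command: Moves the arm, as the interface text tells. Its arguments: {"type":"object","properties":{"plan":{"type":"array"},"squeeze":{"type":"number"}},"required":["plan"]}

```bash
mkdir -p pics
cat > h.py <<'E'
import numpy as np, cv2
from station import ctrl, cams
from scipy.spatial.transform import Rotation as R
def grab(n):
    info=cams.camera_info(n); p,d=cams.camera(n); return p,d,info
def cloud(d,i):
    v,u=np.mgrid[:384,:512]
    P=np.stack([(u-i["cx"])/i["fx"]*d,(v-i["cy"])/i["fy"]*d,d,np.ones_like(d)],-1)
    W=P@np.linalg.inv(np.array(i["world_to_cam"])).T
    W=W[...,:3]; W[d<=0]=np.nan
    return W
E
python3 - <<'E'
from h import *
for n in ("top","scene"):
    p,d,i=grab(n); np.savez(n+".npz",p=p,d=d,**i)
    cv2.imwrite(f"pics/{n}0.png",cv2.resize(p,(800,600),interpolation=cv2.INTER_CUBIC))
    W=cloud(d,i)
    print(n,np.array(i["world_to_cam"]).round(3).tolist(),i["fx"])
o=ctrl.get_obs(); print(o)
E
```

```text
top [[0.022, -1.0, 0.016, -0.027], [-0.991, -0.024, -0.129, 0.569], [0.13, -0.013, -0.991, 1.315], [0.0, 0.0, 0.0, 1.0]] 350.2478339440579
scene [[0.855, 0.518, 0.01, -0.473], [0.429, -0.698, -0.573, -0.189], [-0.29, 0.494, -0.82, 1.439], [0.0, 0.0, 0.0, 1.0]] 353.7201548573014
{'time_s': 0.1, 'qpos': array([-1.17259125e+00,  3.00442801e-01,  1.52152315e+00, -3.02427216e-05,
        1.32070957e+00, -6.66164465e-02]), 'joint_vel': array([ 0.00063981,  0.00046561, -0.00179253,  0.00038346,  0.00105256,
       -0.00019011]), 'tau': array([ 1.08322183e-03, -5.32642686e+01, -3.53283691e+01,  7.09553668e-02,
        2.34595587e-02, -5.44158945e-05]), 'ee_pos': array([ 0.24643315, -0.49143174,  0.20492636]), 'eef_rot': array([-3.14051024e+00, -4.28547148e-05,  4.64829005e-01]), 'force': array([ 0.31841043, -0.03416654,  0.2730558 ]), 'moment': array([-0.03104547,  0.02927301,  0.04093451]), 'grip_force': 0.0, 'grip_width': 0.09391443870193736}
```

View pics/top0.png

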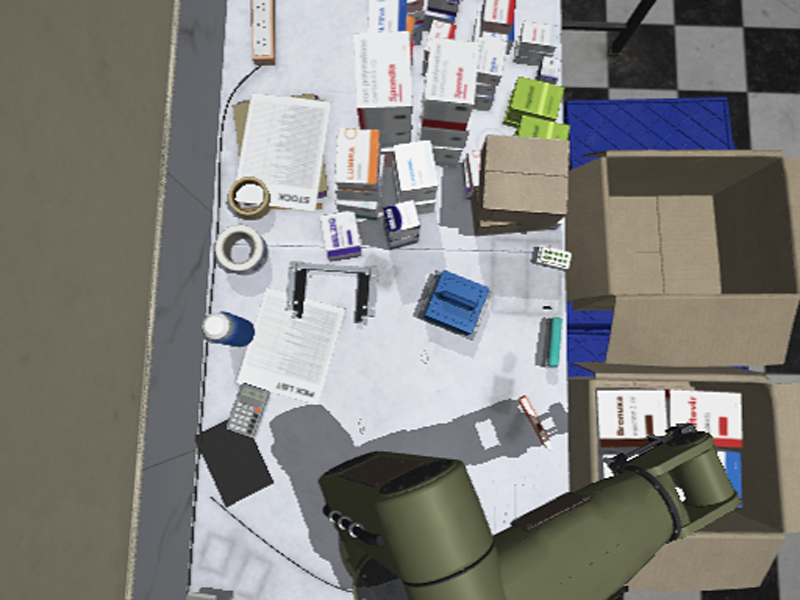

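View pics/scene0.png

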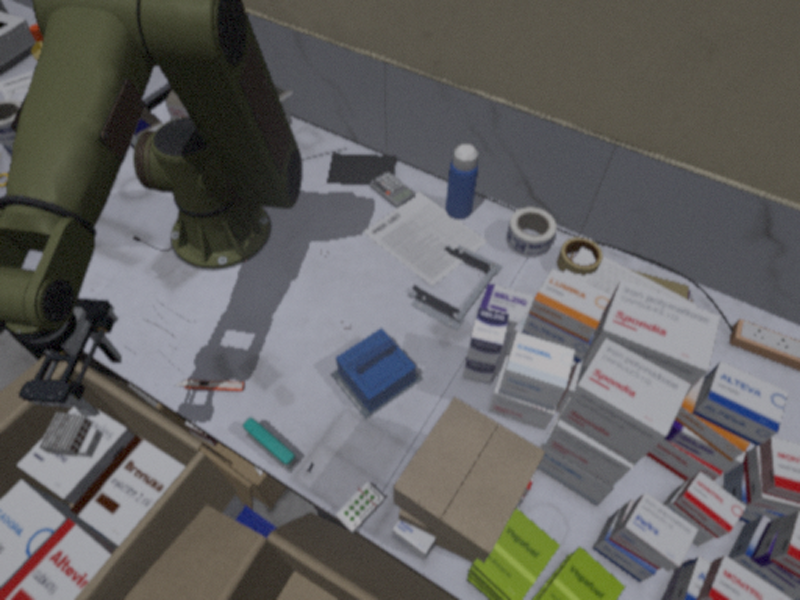

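The top picture shows the cover at about (455,300), with its handle running slightly clockwise of horizontal. The dock's U is at about (332,292), back stop at the top and mouth towards the robot. In the scene picture the cover is at (377,370) and the dock at (455,283).

Run:
```python
from h import *
big=[]
for n in ("top","scene"):
    f=np.load(n+".npz"); p=f["p"]; W=cloud(f["d"],f)
    hsv=cv2.cvtColor(p,cv2.COLOR_BGR2HSV)
    c=(455,300) if n=="top" else (377,370)
    m=np.zeros((384,512),bool); r=45 if n=="top" else 45
    cx,cy=int(c[0]*.64),int(c[1]*.64); m[cy-r:cy+r,cx-r:cx+r]=1
    blue=m&(hsv[...,0]>100)&(hsv[...,0]<125)&(hsv[...,1]>130)
    P=W[blue]; 
    print(n,len(P),"z pct",np.nanpercentile(P[:,2],[1,10,50,90,99]).round(4))
    for lo,hi in((.06,.078),(.10,.12)):
        Q=P[(P[:,2]>lo)&(P[:,2]<hi)]
        if len(Q)>5:
            rc=cv2.minAreaRect((Q[:,:2]*1000).astype(np.float32)); print(lo,len(Q),Q.mean(0).round(4),rc)
    # table z near
    D=W[m&~blue]; print("table z",np.nanmedian(D[:,2]))
    c=(332,292) if n=="top" else (455,283)
    cx,cy=int(c[0]*.64),int(c[1]*.64); r=34 if n=="top" else 40
    S=W[cy-r:cy+r,cx-r:cx+r].reshape(-1,3); tz=np.nanmedian(S[:,2]); print("dock table z",tz)
    Q=S[(S[:,2]>tz+.006)&(S[:,2]<tz+.03)]
    rc=cv2.minAreaRect((Q[:,:2]*1000).astype(np.float32)); print("dock",len(Q),np.percentile(Q[:,2],[10,50,90]).round(4),rc)
    x0,y0=(270,160) if n=="top" else (240,140)
# enlarged crops
p=np.load("top.npz")["p"]
cv2.imwrite("pics/topc.png",cv2.resize(p[155:225,170:330],(800,350),interpolation=cv2.INTER_CUBIC))
```

```text
top 1053 z pct [0.0208 0.0637 0.0681 0.0974 0.1095]
0.06 889 [ 0.5707 -0.1457  0.0679] ((571.7731323242188, -146.2843475341797), (120.36165618896484, 121.25298309326172), 69.31378173828125)
0.1 95 [ 0.5711 -0.1461  0.1056] ((571.6310424804688, -145.47767639160156), (87.22135925292969, 15.659772872924805), 69.81800079345703)
table z -0.00013875879724967177
dock table z 0.0010526812695326182
dock 658 [0.0084 0.0123 0.0167] ((605.16845703125, 172.07589721679688), (242.95396423339844, 267.55596923828125), 87.51183319091797)
scene 819 z pct [0.0638 0.0661 0.0685 0.0713 0.1067]
0.06 805 [ 0.5827 -0.1537  0.0685] ((575.8477783203125, -148.06661987304688), (118.73358917236328, 116.92555236816406), 69.79463195800781)
0.1 12 [ 0.5699 -0.1564  0.1074] ((572.893798828125, -147.87835693359375), (65.36199951171875, 5.667213439941406), 69.52484130859375)
table z 0.0008708357023949898
dock table z 0.0019258589226389677
dock 638 [0.0096 0.0133 0.0173] ((584.0313720703125, 194.71669006347656), (294.3917541503906, 317.0322265625), 22.806941986083984)
```

View pics/topc.png

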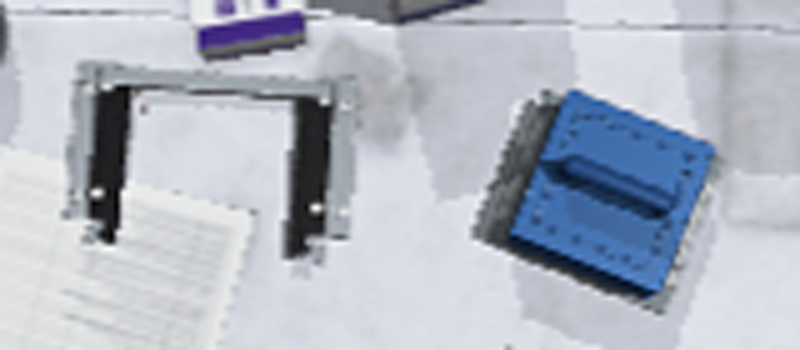

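The crop shows the dock's back bar from (80,70) to (355,85) and its arms ending near (95,235) and (305,265), so the dock is yawed a few degrees. The cover's bar is at (555,165)–(675,210). I'll fit the dock more precisely.

Run:
```python
from h import *
for n,bx in (("top",(180,245,160,212)),("scene",(255,325,150,210))):
    f=np.load(n+".npz"); W=cloud(f["d"],f); p=f["p"]
    hsv=cv2.cvtColor(p,cv2.COLOR_BGR2HSV)
    x=W[...,0];y=W[...,1];z=W[...,2]
    m=(x>.45)&(x<.70)&(y>.03)&(y<.31)&(z>.007)&(z<.03)
    k,l,s,c=cv2.connectedComponentsWithStats(m.astype(np.uint8)); 
    for j in range(1,k):
        if s[j,4]<40: continue
        Q=W[l==j]; print(n,s[j].tolist(),Q.min(0).round(3),Q.max(0).round(3),cv2.minAreaRect((Q[:,:2]*1000).astype(np.float32)))
    dark=(x>.45)&(x<.72)&(y>.03)&(y<.31)&(hsv[...,2]<60)&(z<.03)
    k,l,s,c=cv2.connectedComponentsWithStats(dark.astype(np.uint8))
    for j in range(1,k):
        if s[j,4]<40: continue
        Q=W[l==j]; print(n,"dark",s[j].tolist(),np.median(Q[:,2]).round(4),cv2.minAreaRect((Q[:,:2]*1000).astype(np.float32)))
o=ctrl.get_obs();i=cams.camera_info("wrist")
T=np.linalg.inv(np.array(i["world_to_cam"]));Rt=R.from_euler("xyz",o["eef_rot"]).as_matrix()
print("cam in tool",(Rt.T@(T[:3,3]-o["ee_pos"])).round(3),"\n",(Rt.T@T[:3,:3]).round(3),i["fx"],o["eef_rot"])
```

```text
top [185, 167, 52, 39, 589] [0.524 0.069 0.007] [0.673 0.273 0.022] ((598.3878784179688, 172.25399780273438), (204.9786834716797, 144.5987548828125), 88.16047668457031)
top dark [188, 172, 8, 31, 166] 0.0125 ((592.4717407226562, 244.50271606445312), (24.480356216430664, 121.36942291259766), 87.25770568847656)
top dark [228, 174, 8, 32, 167] 0.0126 ((585.6857299804688, 85.82624053955078), (25.561798095703125, 124.46813201904297), 88.98204040527344)
scene [264, 157, 55, 50, 583] [0.526 0.069 0.007] [0.674 0.27  0.023] ((600.0614624023438, 170.8985595703125), (201.85589599609375, 143.92254638671875), 88.36529541015625)
cam in tool [ 0.067 -0.    -0.179] 
 [[-0.    -0.973 -0.233]
 [ 1.    -0.     0.   ]
 [-0.    -0.233  0.973]] 301.30880317570035 [-3.14051024e+00 -4.28547148e-05  4.64829005e-01]
```

```bash
cat >> h.py <<'E'
def go(x,y,z,yawdeg):
    "shift (mm) and turn in tool axes from the present pose to a tool-down pose"
    o=ctrl.get_obs(); A=R.from_euler("xyz",o["eef_rot"]); B=R.from_euler("xyz",[np.pi,0,np.radians(yawdeg)])
    print("t",round(o["time_s"],2),"shift",(A.inv().apply(np.array([x,y,z])-o["ee_pos"])*1000).round(1),"turn",(A.inv()*B).as_rotvec().round(4))
E
python3 -c "
from h import *
go(.57,.14,.22,80)"
```

```text
t 0.1 shift [ 572.3 -419.4  -14.6] turn [-1.000e-03 -5.000e-04 -9.314e-01]
```

The manual's scale: shifts go in shares of 600 mm and turns go in shares of 90 degrees. Converting my numbers, 570 mm / 600 = 0.95, -420 mm / 600 = -0.7, -0.93 rad / 1.5708 = -0.5921.

Call:
arm_command([
  [[0.95,-0.7,-0.025,0,0,-0.5921,-1],[0.95,-0.7,-0.025,0,0,-0.5921,-1],[0.95,-0.7,-0.025,0,0,-0.5921,-1],[0.95,-0.7,-0.025,0,0,-0.5921,-1],[0.95,-0.7,-0.025,0,0,-0.5921,-1],[0.95,-0.7,-0.025,0,0,-0.5921,-1],[0.95,-0.7,-0.025,0,0,-0.5921,-1],[0.95,-0.7,-0.025,0,0,-0.5921,-1],[0.95,-0.7,-0.025,0,0,-0.5921,-1],[0.95,-0.7,-0.025,0,0,-0.5921,-1],[0.95,-0.7,-0.025,0,0,-0.5921,-1],[0.95,-0.7,-0.025,0,0,-0.5921,-1]],
])

```text
time_s: 1.3
ee_pos: [0.5192, 0.0451, 0.2181]
eef_rot: [-3.141, 0.0, 1.395]
force: [0.1, -0.8, 0.5]
grip_width: 0.0938
grip_force: 0.0
```

```bash
python3 -c "
from h import *
go(.57,.14,.22,80)"
```

```text
t 1.3 shift [102.4  33.5  -2. ] turn [-0.0002  0.0001 -0.0013]
```

Scaled: 90 mm / 600 = 0.15, 30 mm / 600 = 0.05.

Call:
arm_command([
  [[0.15,0.05,0,0,0,0,-1],[0.15,0.05,0,0,0,0,-1],[0.15,0.05,0,0,0,0,-1],[0.15,0.05,0,0,0,0,-1]],
])

```text
time_s: 1.7
ee_pos: [0.5638, 0.1268, 0.2173]
eef_rot: [-3.14, 0.001, 1.396]
force: [-0.6, -0.5, -0.4]
grip_width: 0.0938
grip_force: 0.0
```

Run:
```python
from h import *
i=cams.camera_info("wrist"); p,d,i=grab("wrist"); np.savez("w1.npz",p=p,d=d,**i)
cv2.imwrite("pics/w1.png",cv2.resize(p,(800,600),interpolation=cv2.INTER_CUBIC))
W=cloud(d,i); x,y,z=W[...,0],W[...,1],W[...,2]
o=ctrl.get_obs(); print(o["ee_pos"],o["time_s"])
b=(x>.45)&(x<.72)&(y>.03)&(y<.31)
hsv=cv2.cvtColor(p,cv2.COLOR_BGR2HSV)
dark=b&(hsv[...,2]<60)&(z<.03)&(z>.004)
k,l,s,c=cv2.connectedComponentsWithStats(dark.astype(np.uint8))
for j in range(1,k):
    if s[j,4]<200: continue
    Q=W[l==j]; print("dark",s[j].tolist(),np.nanpercentile(Q[:,2],[10,50,90]).round(4),cv2.minAreaRect((Q[:,:2]*1000).astype(np.float32)))
m=b&(z>.007)&(z<.03)
k,l,s,c=cv2.connectedComponentsWithStats(m.astype(np.uint8))
for j in range(1,k):
    if s[j,4]<500: continue
    Q=W[l==j]; print("dock",s[j].tolist(),np.nanpercentile(Q[:,2],[10,50,90]).round(4),cv2.minAreaRect((Q[:,:2]*1000).astype(np.float32)))
```

```text
[0.56369177 0.12591652 0.21772308] 1.75
dark [209, 52, 105, 36, 2174] [0.0121 0.0132 0.0145] ((592.0134887695312, 247.9982147216797), (28.925403594970703, 125.6208724975586), 86.40342712402344)
dark [227, 182, 96, 26, 1491] [0.0121 0.0132 0.0145] ((584.8242797851562, 89.26519012451172), (25.340795516967773, 125.44955444335938), 87.06962585449219)
dock [206, 49, 132, 165, 6217] [0.0117 0.0132 0.0145] ((596.0326538085938, 167.2052001953125), (189.9306640625, 146.96142578125), 87.51673889160156)
```

View pics/w1.png

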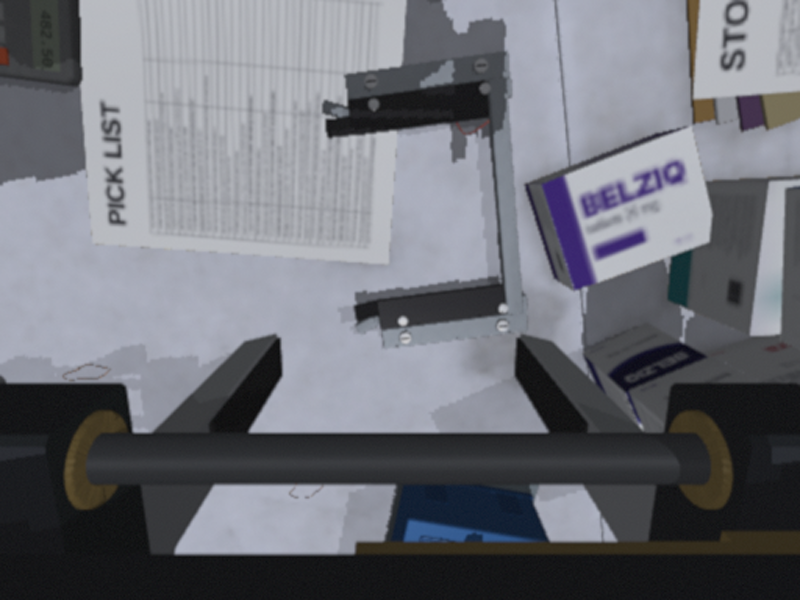

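The wrist picture shows the dock's back bar with outer corners at about (505,52) and (525,330). The side screws are at (371,82), (481,65) and (405,338), (503,325), with the lip screws just inboard of them. The BELZIQ box stands just behind the dock.

Run:
```python
from h import *
f=np.load("w1.npz"); C=np.linalg.inv(f["world_to_cam"])
def pt(u,v,z):
    u=(u+.5)*.64-.5; v=(v+.5)*.64-.5
    r=C[:3,:3]@[(u-f["cx"])/f["fx"],(v-f["cy"])/f["fy"],1]; t=C[:3,3]; return (t+r*(z-t[2])/r[2])*1000
L={"sUf":(371,82),"sLf":(405,338),"sUb":(481,65),"sLb":(503,325),"lUf":(373,104),"lLf":(403,321),"lUb":(485,89),"lLb":(503,308),"cU":(505,52),"cL":(525,330),"inU":(492,125),"inL":(503,285)}
P={k:pt(*v,.013) for k,v in L.items()}
for k,v in P.items(): print(k,v[:2].round(1))
ks=list(P)
for a,b in zip(ks[::2],ks[1::2]):
    d=P[a]-P[b]; print(a,b,"mid",((P[a]+P[b])/2)[:2].round(1),"len",np.hypot(*d[:2]).round(1),"yaw",(np.degrees(np.arctan2(d[1],d[0]))-90).round(2))
# edges from depth: in dock frame with yaw -2.7
W=cloud(f["d"],f); Q=W[(W[...,2]>.009)&(W[...,2]<.018)&(abs(W[...,0]-.6)<.1)&(abs(W[...,1]-.167)<.13)]*1000
for yw in(-2.3,-2.7,-3.1):
    a=np.radians(-yw); X=Q[:,0]*np.cos(a)-Q[:,1]*np.sin(a); Y=Q[:,0]*np.sin(a)+Q[:,1]*np.cos(a)
    c=((X>np.percentile(X,50)-0)&(X<600)); 
    hx=np.histogram(X,bins=np.arange(500,690,4)); hy=np.histogram(Y,bins=np.arange(60,320,4))
    # back edge as function of Y (slope check)
    e=[np.percentile(X[(Y>y0)&(Y<y0+15)],[3,97]).round(1).tolist() for y0 in range(130,230,15)]
    print(yw,e)
    if yw==-2.7: print(list(zip(hx[1][:-1],hx[0]))); print(list(zip(hy[1][:-1],hy[0])))
```

```text
sUf [568.  270.8]
sLf [558.7  66.3]
sUb [651.3 268. ]
sLb [642.7  63.3]
lUf [566.6 255.2]
lLf [559.6  81.5]
lUb [652.1 250.9]
lLb [644.5  78.2]
cU [670.1 273.7]
cL [660.6  55.7]
inU [654.  224.4]
inL [646.9  97.8]
sUf sLf mid [563.3 168.5] len 204.6 yaw -2.6
sUb sLb mid [647.  165.7] len 204.9 yaw -2.42
lUf lLf mid [563.1 168.4] len 173.8 yaw -2.3
lUb lLb mid [648.3 164.5] len 172.9 yaw -2.51
cU cL mid [665.3 164.7] len 218.3 yaw -2.5
inU inL mid [650.5 161.1] len 126.8 yaw -3.2
-2.3 [[643.5, 684.4], [643.8, 680.9], [643.7, 677.5], [643.7, 673.7], [643.8, 670.6], [643.8, 684.9], [643.9, 656.9]]
-2.7 [[642.5, 684.7], [642.6, 681.0], [642.5, 677.5], [642.4, 673.6], [642.4, 670.1], [642.3, 683.3], [642.3, 655.4]]
[(np.int64(500), np.int64(0)), (np.int64(504), np.int64(0)), (np.int64(508), np.int64(0)), (np.int64(512), np.int64(6)), (np.int64(516), np.int64(32)), (np.int64(520), np.int64(67)), (np.int64(524), np.int64(77)), (np.int64(528), np.int64(85)), (np.int64(532), np.int64(105)), (np.int64(536), np.int64(138)), (np.int64(540), np.int64(141)), (np.int64(544), np.int64(142)), (np.int
[... 2494 characters left out ...]
t64(240), np.int64(41)), (np.int64(244), np.int64(42)), (np.int64(248), np.int64(40)), (np.int64(252), np.int64(43)), (np.int64(256), np.int64(43)), (np.int64(260), np.int64(347)), (np.int64(264), np.int64(403)), (np.int64(268), np.int64(409)), (np.int64(272), np.int64(392)), (np.int64(276), np.int64(380)), (np.int64(280), np.int64(371)), (np.int64(284), np.int64(335)), (np.int64(288), np.int64(2)), (np.int64(292), np.int64(0)), (np.int64(296), np.int64(0)), (np.int64(300), np.int64(0)), (np.int64(304), np.int64(0)), (np.int64(308), np.int64(0)), (np.int64(312), np.int64(0))]
-3.1 [[526.7, 683.7], [641.5, 681.4], [641.3, 677.4], [641.2, 673.3], [641.0, 669.8], [640.9, 681.6], [640.7, 653.8]]
```

```bash
python3 -c "
from h import *
go(.54,-.231,.21,69.8)"
```

```text
t 1.75 shift [-355.6   39.1    7.9] turn [-0.0008  0.0005  0.1768]
```

Scaled: -355 mm / 600 = -0.5917, 40 mm / 600 = 0.0667, 0.177 rad / 1.5708 = 0.1127.

Call:
arm_command([
  [[-0.5917,0.0667,0.0133,0,0,0.1127,-1],[-0.5917,0.0667,0.0133,0,0,0.1127,-1],[-0.5917,0.0667,0.0133,0,0,0.1127,-1],[-0.5917,0.0667,0.0133,0,0,0.1127,-1],[-0.5917,0.0667,0.0133,0,0,0.1127,-1],[-0.5917,0.0667,0.0133,0,0,0.1127,-1],[-0.5917,0.0667,0.0133,0,0,0.1127,-1],[-0.5917,0.0667,0.0133,0,0,0.1127,-1],[-0.5917,0.0667,0.0133,0,0,0.1127,-1],[-0.5917,0.0667,0.0133,0,0,0.1127,-1]],
])

```text
time_s: 2.75
ee_pos: [0.5408, -0.2299, 0.2104]
eef_rot: [3.142, -0.0, 1.217]
force: [0.6, 1.0, 0.0]
grip_width: 0.0942
grip_force: 0.0
```

Run:
```python
from h import *
p,d,i=grab("wrist"); np.savez("w2.npz",p=p,d=d,**i)
cv2.imwrite("pics/w2.png",cv2.resize(p,(800,600),interpolation=cv2.INTER_CUBIC))
W=cloud(d,i); o=ctrl.get_obs(); print(o["ee_pos"],o["time_s"])
hsv=cv2.cvtColor(p,cv2.COLOR_BGR2HSV)
z=W[...,2]
for lo,hi in((.06,.078),(.10,.115)):
    m=(hsv[...,0]>100)&(hsv[...,0]<125)&(hsv[...,1]>130)&(z>lo)&(z<hi)&(abs(W[...,0]-.57)<.1)&(abs(W[...,1]+.146)<.1)
    Q=W[m]; print(len(Q),np.median(Q[:,2]),cv2.minAreaRect((Q[:,:2]*1000).astype(np.float32)))
```

```text
[ 0.54111349 -0.22936158  0.21044344] 2.8
12394 0.06822025690630881 ((571.7130737304688, -144.89353942871094), (119.44567108154297, 119.5434799194336), 69.52579498291016)
1723 0.10619195886465854 ((571.972900390625, -144.9606475830078), (86.88848876953125, 15.653668403625488), 69.42509460449219)
```

View pics/w2.png

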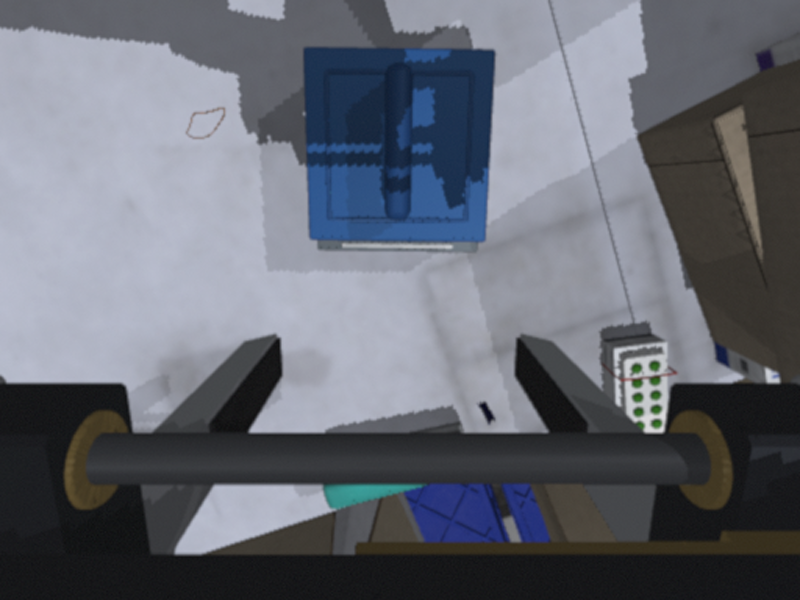

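The picture shows the cover square to the view, with its bar from (398,65) to (398,218). Both views agree on the bar: centre (0.572, -0.145), top at z ≈ 0.107, direction 69.5°.

```bash
python3 -c "
from h import *
go(.572,-.145,.13,69.45);go(.572,-.145,.079,69.45)"
```

```text
t 2.8 shift [89.8 -0.2 80.5] turn [ 0.0003 -0.0002  0.0062]
t 2.8 shift [ 89.8  -0.2 131.5] turn [ 0.0003 -0.0002  0.0062]
```

Scaled: 131 mm / 600 = 0.2183, 122 mm / 600 = 0.2033, 0.006 rad / 1.5708 = 0.0038.

Call:
arm_command([
  [[0.075,0,0.05,0,0,0.0038,-1],[0.15,0,0.0833,0,0,0.0038,-1],[0.15,0,0.1333,0,0,0.0038,-1],[0.15,0,0.175,0,0,0.0038,-1],[0.15,0,0.2033,0,0,0.0038,-1],[0.15,0,0.2183,0,0,0.0038,-1],[0.15,0,0.2183,0,0,0.0038,-1],[0.15,0,0.2183,0,0,0.0038,-1]],
])

```text
time_s: 3.6
ee_pos: [0.5728, -0.1455, 0.0802]
eef_rot: [3.14, -0.0, 1.212]
force: [0.7, 0.5, 0.2]
grip_width: 0.0942
grip_force: 0.0
```

Call:
arm_command([
  [[0,0,0,0,0,0,1],[0,0,0,0,0,0,1],[0,0,0,0,0,0,1],[0,0,0,0,0,0,1],[0,0,0,0,0,0,1],[0,0,0,0,0,0,1],[0,0,0,0,0,0,1]],
], squeeze=45)

```text
time_s: 4.3
ee_pos: [0.5723, -0.1458, 0.0791]
eef_rot: [-3.142, -0.0, 1.212]
force: [0.3, -0.3, 0.3]
grip_width: 0.0413
grip_force: 0.0
```

Still closing; keep waiting.

Call:
arm_command([
  [[0,0,0,0,0,0,1],[0,0,0,0,0,0,1],[0,0,0,0,0,0,1],[0,0,0,0,0,0,1],[0,0,0,0,0,0,1],[0,0,0,0,0,0,1]],
])

```text
time_s: 4.9
ee_pos: [0.5723, -0.1458, 0.0792]
eef_rot: [-3.142, -0.0, 1.212]
force: [0.1, 0.7, -0.3]
grip_width: 0.0157
grip_force: 45.0
```

```bash
python3 -c "
from h import *
go(.572,-.145,.139,69.45)
go(.434,.174,.129,87.5)"
```

```text
t 4.9 shift [  0.6  -0.6 -59.8] turn [-0.     -0.     -0.0004]
t 4.9 shift [ 250.8 -241.9  -49.8] turn [-0.     -0.     -0.3154]
```

Scaled: 72 mm / 600 = 0.12, -69 mm / 600 = -0.115, -0.06 rad / 1.5708 = -0.0382.

Call:
arm_command([
  [[0,0,-0.0067,0,0,0,1],[0,0,-0.02,0,0,0,1],[0,0,-0.04,0,0,0,1],[0.0083,-0.0083,-0.06,0,0,0,1],[0.025,-0.0233,-0.0717,0,0,0,1],[0.05,-0.0483,-0.0783,0,0,-0.0191,1],[0.0833,-0.08,-0.0817,0,0,-0.0382,1],[0.12,-0.115,-0.0833,0,0,-0.0573,1]],
])

```text
time_s: 5.7
ee_pos: [0.5322, -0.0527, 0.1299]
eef_rot: [3.141, -0.0, 1.303]
force: [0.3, 0.2, -4.9]
grip_width: 0.0152
grip_force: 45.0
```

```bash
python3 -c "
from h import *
o=ctrl.get_obs();print(o['force'],o['moment'],o['grip_width'],o['ee_pos'])
go(.434,.1732,.129,87.5)"
```

```text
[ 0.26567166  0.15314058 -4.8708405 ] [ 0.00430288 -0.10527135 -0.05471236] 0.015237495788996712 [ 0.53224559 -0.05267265  0.12985453]
t 5.7 shift [ 191.8 -154.6    0.8] turn [ 7.000e-04 -1.000e-04 -2.244e-01]
```

Scaled: 192 mm / 600 = 0.32, 191 mm / 600 = 0.3183, -0.224 rad / 1.5708 = -0.1426.

Call:
arm_command([
  [[0.0333,-0.0267,0,0,0,-0.0191,1],[0.07,-0.0567,0,0,0,-0.0382,1],[0.1083,-0.0883,0,0,0,-0.0573,1],[0.1467,-0.1183,0,0,0,-0.0764,1],[0.1833,-0.1483,0,0,0,-0.0955,1],[0.22,-0.1783,0,0,0,-0.1146,1],[0.2533,-0.205,0,0,0,-0.1273,1],[0.2833,-0.2283,0,0,0,-0.1337,1],[0.305,-0.2467,0,0,0,-0.1426,1],[0.3183,-0.2567,0,0,0,-0.1426,1],[0.32,-0.2583,0,0,0,-0.1426,1],[0.32,-0.2583,0,0,0,-0.1426,1]],
])

```text
time_s: 6.9
ee_pos: [0.4346, 0.1721, 0.1294]
eef_rot: [3.141, -0.0, 1.526]
force: [-0.4, 0.3, -5.3]
grip_width: 0.0156
grip_force: 45.0
```

Run:
```python
from h import *
go(.434,.1732,.0792,87.5)
p,d,i=grab("wrist"); np.savez("w3.npz",p=p,d=d,**i)
cv2.imwrite("pics/w3.png",cv2.resize(p,(800,600),interpolation=cv2.INTER_CUBIC))
```

```text
t 6.9 shift [ 1.1 -0.7 50.2] turn [ 0.0003 -0.     -0.0012]
```

View pics/w3.png

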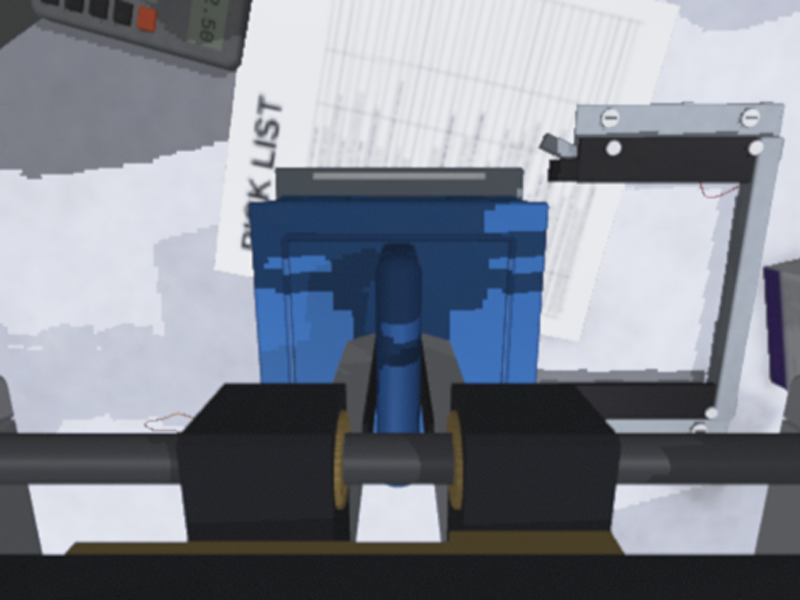

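The picture shows the flange's far edge running (277,168)–(523,168) and the dock's upper rail (577,104)–(783,104). Both are level, so the yaw matches. I'll compute the lateral offset within this one image.

Run:
```python
from h import *
f=np.load("w3.npz"); C=np.linalg.inv(f["world_to_cam"]); a=np.radians(-2.5); D=np.array([[np.cos(a),np.sin(a)],[-np.sin(a),np.cos(a)]])
def pt(u,v,z):
    u=(u+.5)*.64-.5; v=(v+.5)*.64-.5
    r=C[:3,:3]@[(u-f["cx"])/f["fx"],(v-f["cy"])/f["fy"],1]; t=C[:3,3]; return (D@((t+r*(z-t[2])/r[2])[:2]-[.584,.1675])*1000).round(1)
for n,u,v,z in(("scrU",610,118,.013),("scrU",750,117,.013),("lipU",614,148,.013),("lipU",756,147,.013),("scrL",700,429,.013),("lipL",711,412,.013),("lipinU",600,182,.013),("lipinU",735,182,.013),("inLipL",640,383,.013),("flL",277,168,.054),("flR",523,168,.054),("covL",249,203,.118),("covR",548,203,.118),("barEnd",398,245,.157)): print(n,pt(u,v,z))
W=cloud(f["d"],f)
Q=W[(W[...,2]>.045)&(W[...,2]<.062)&(abs(W[...,0]-.434)<.07)&(W[...,1]>.22)]
Y=(D@((Q[:,:2]-[.584,.1675]).T))*1000; print("flange",len(Q),np.median(Q[:,2]),np.percentile(Y,[1,50,99],axis=1).round(1))
```

```text
scrU [-24.  103.5]
scrU [ 58.8 104. ]
lipU [-19.9  86.6]
lipU [65.3 87. ]
scrL [ 59.3 -99.4]
lipL [ 65.  -86.6]
lipinU [-26.3  66.8]
lipinU [56.1 66.7]
inLipL [ 13.7 -65.1]
flL [-212.7   73.9]
flR [-84.3  73.7]
covL [-208.8   58.3]
covR [-90.   58.2]
barEnd [-149.6   46.4]
flange 3091 0.0533846161422028 [[-213.5   59. ]
 [-149.2   66.9]
 [ -84.9   74.2]]
```

Scaled: 50 mm / 600 = 0.0833, 2.5 mm / 600 = 0.0042.

Call:
arm_command([
  [[0.0017,0,0.0167,0,0,0,1],[0.0042,0,0.04,0,0,0,1],[0.0042,0,0.0617,0,0,0,1],[0.0042,0,0.0733,0,0,0,1],[0.0042,0,0.0783,0,0,0,1],[0.0042,0,0.0817,0,0,0,1],[0.0042,0,0.0833,0,0,0,1],[0.0042,0,0.0833,0,0,0,1]],
])

```text
time_s: 7.75
ee_pos: [0.4351, 0.1747, 0.0796]
eef_rot: [3.141, -0.0, 1.526]
force: [-0.2, -0.2, -1.6]
grip_width: 0.0158
grip_force: 45.0
```

```bash
python3 -c "
from h import *
o=ctrl.get_obs();print(o['force'],o['moment'],o['grip_width'],o['ee_pos'])
a=np.radians(-2.5);T=np.array([.584,.1675])+.0005*np.array([-np.sin(a),np.cos(a)])
go(*T,.0792,87.5)"
```

```text
[-0.18008006 -0.17721069 -1.63082279] [-0.19524669 -0.07966398  0.0428755 ] 0.015787516188212745 [0.43512687 0.17468815 0.07961   ]
t 7.75 shift [  0.  149.    0.6] turn [ 0.001  -0.0003 -0.0015]
```

Scaled: 80 mm / 600 = 0.1333, 75 mm / 600 = 0.125.

Call:
arm_command([
  [[0,0.0083,0,0,0,0,1],[0,0.025,0,0,0,0,1],[0,0.0417,0,0,0,0,1],[0,0.0567,0,0,0,0,1],[0,0.0717,0,0,0,0,1],[0,0.0867,0,0,0,0,1],[0,0.1,0,0,0,0,1],[0,0.1133,0,0,0,0,1],[0,0.125,0,0,0,0,1],[0,0.1333,0,0,0,0,1],[0,0.1333,0,0,0,0,1]],
])

```text
time_s: 8.85
ee_pos: [0.5154, 0.171, 0.0791]
eef_rot: [3.141, -0.0, 1.526]
force: [0.1, 0.8, 1.0]
grip_width: 0.0156
grip_force: 45.0
```

Run:
```python
from h import *
o=ctrl.get_obs();print(o['force'],o['moment'],o['grip_width'],o['ee_pos'])
p,d,i=grab("wrist")
cv2.imwrite("pics/w4.png",cv2.resize(p,(800,600),interpolation=cv2.INTER_CUBIC))
```

```text
[0.14531592 0.82922843 1.03072824] [-0.08131326 -0.18704158  0.02413437] 0.015579424014150398 [0.51542814 0.17097743 0.07913523]
```

View pics/w4.png

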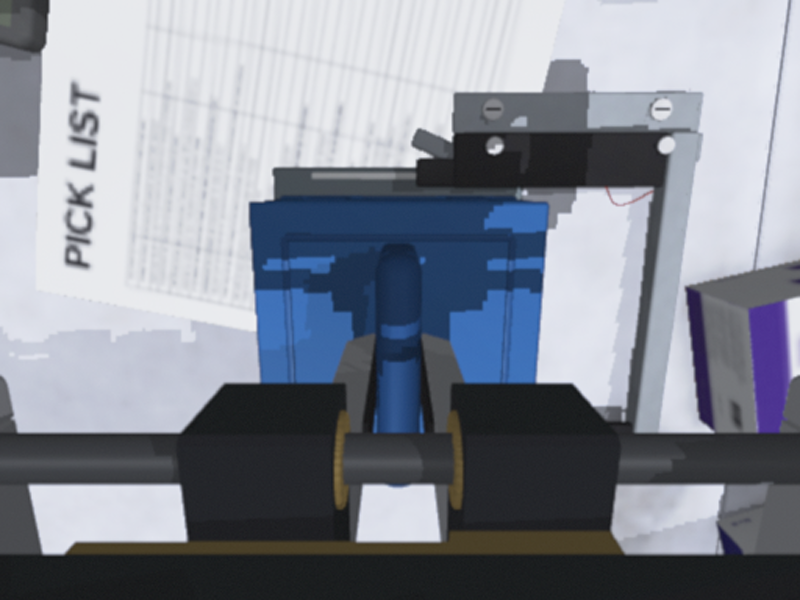

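The flange's corner at (520,190) has gone under the upper lip at (417–660,160–187), and there is almost no side force. I'll carry on sliding.

Scaled: 62 mm / 600 = 0.1033, 60 mm / 600 = 0.1.

Call:
arm_command([
  [[0,0.0083,0,0,0,0,1],[0,0.0233,0,0,0,0,1],[0,0.0383,0,0,0,0,1],[0,0.0533,0,0,0,0,1],[0,0.0683,0,0,0,0,1],[0,0.0817,0,0,0,0,1],[0,0.0917,0,0,0,0,1],[0,0.1,0,0,0,0,1],[0,0.1033,0,0,0,0,1],[0,0.1033,0,0,0,0,1]],
])

```text
time_s: 9.9
ee_pos: [0.577, 0.1682, 0.0791]
eef_rot: [3.141, -0.0, 1.526]
force: [1.1, 0.4, 0.2]
grip_width: 0.0152
grip_force: 45.0
```

Scaled: 6 mm / 600 = 0.01, 4.5 mm / 600 = 0.0075.

Call:
arm_command([
  [[0,0.0025,0,0,0,0,1],[0,0.005,0,0,0,0,1],[0,0.0075,0,0,0,0,1],[0,0.01,0,0,0,0,1],[0,0.01,0,0,0,0,1]],
])

```text
time_s: 10.4
ee_pos: [0.5829, 0.168, 0.0791]
eef_rot: [3.141, -0.0, 1.526]
force: [-0.6, 0.0, 0.2]
grip_width: 0.0157
grip_force: 45.0
```

No contact yet; the stop should be 1–3 mm further on.

Call:
arm_command([
  [[0,0.0017,0,0,0,0,1],[0,0.0033,0,0,0,0,1],[0,0.0033,0,0,0,0,1]],
])

```text
time_s: 10.7
ee_pos: [0.5848, 0.1679, 0.0792]
eef_rot: [3.141, -0.0, 1.526]
force: [-0.6, 0.3, 0.1]
grip_width: 0.0158
grip_force: 45.0
```

Scaled: 2 mm / 600 = 0.0033, 1 mm / 600 = 0.0017.

Call:
arm_command([
  [[0,0.0017,0,0,0,0,1],[0,0.0033,0,0,0,0,1],[0,0.0033,0,0,0,0,1]],
])

```text
time_s: 11.0
ee_pos: [0.5861, 0.1677, 0.0793]
eef_rot: [-3.14, 0.0, 1.526]
force: [-7.3, -0.4, 5.5]
grip_width: 0.0157
grip_force: 45.0
```

Call:
arm_command([
  [[0,0.0017,0,0,0,0,1],[0,0.0017,0,0,0,0,1]],
])

```text
time_s: 11.2
ee_pos: [0.5866, 0.1677, 0.0795]
eef_rot: [-3.139, 0.0, 1.526]
force: [-12.8, -1.4, 10.8]
grip_width: 0.0156
grip_force: 45.0
```

Scaled: -1.5 mm / 600 = -0.0025, -1 mm / 600 = -0.0017.

Call:
arm_command([
  [[0,-0.0017,0,0,0,0,1],[0,-0.0025,0,0,0,0,1],[0,-0.0025,0,0,0,0,1]],
])

```text
time_s: 11.5
ee_pos: [0.5859, 0.1677, 0.0792]
eef_rot: [-3.141, 0.0, 1.526]
force: [-5.4, -1.8, 3.4]
grip_width: 0.0156
grip_force: 45.0
```

Scaled: -20 mm / 600 = -0.0333, -17 mm / 600 = -0.0283.

Call:
arm_command([
  [[0,-0.0005,-0.0017,0,0,0,1],[0,-0.0005,-0.0042,0,0,0,1],[0,-0.0005,-0.0067,0,0,0,1],[0,-0.0005,-0.01,0,0,0,1],[0,-0.0005,-0.0133,0,0,0,1],[0,-0.0005,-0.0167,0,0,0,1],[0,-0.0005,-0.02,0,0,0,1],[0,-0.0005,-0.0233,0,0,0,1],[0,-0.0005,-0.0283,0,0,0,1],[0,-0.0005,-0.0333,0,0,0,1],[0,-0.0005,-0.0333,0,0,0,1]],
])

```text
time_s: 12.6
ee_pos: [0.586, 0.1679, 0.0999]
eef_rot: [3.141, -0.0, 1.526]
force: [-2.1, 0.3, -1.4]
grip_width: 0.0157
grip_force: 45.0
```

```bash
python3 -c "
from h import *
o=ctrl.get_obs();print(o['force'],o['moment'],o['grip_width'],o['ee_pos'])"
```

```text
[-2.14562816  0.27251044 -1.41560673] [-0.09358144  0.34839324  0.03556591] 0.015672223775139316 [0.58603481 0.16788412 0.09988355]
```

The cover is free: only about 1.4 N hangs from the gripper. I'll lift straight up.

Scaled: -90 mm / 600 = -0.15, -80 mm / 600 = -0.1333.

Call:
arm_command([
  [[0,-0.0007,-0.0083,0,0,0,1],[0,-0.001,-0.02,0,0,0,1],[0,-0.001,-0.0333,0,0,0,1],[0,-0.001,-0.05,0,0,0,1],[0,-0.001,-0.07,0,0,0,1],[0,-0.001,-0.0917,0,0,0,1],[0,-0.001,-0.1133,0,0,0,1],[0,-0.001,-0.1333,0,0,0,1],[0,-0.001,-0.15,0,0,0,1],[0,-0.001,-0.15,0,0,0,1]],
])

```text
time_s: 13.6
ee_pos: [0.5857, 0.168, 0.1908]
eef_rot: [3.139, -0.001, 1.526]
force: [-0.3, 0.1, -1.2]
grip_width: 0.0156
grip_force: 45.0
```

Run:
```python
from h import *
o=ctrl.get_obs();print(o['force'])
go(.572,-.145,.19,69.5)
p,d,i=grab("scene")
cv2.imwrite("pics/s5.png",cv2.resize(p[110:250,200:390],(800,590),interpolation=cv2.INTER_CUBIC))
```

```text
[-0.34437285  0.14093159 -1.17875036]
t 13.6 shift [-313.3    0.4    0.6] turn [ 0.0021 -0.001   0.3128]
```

View pics/s5.png

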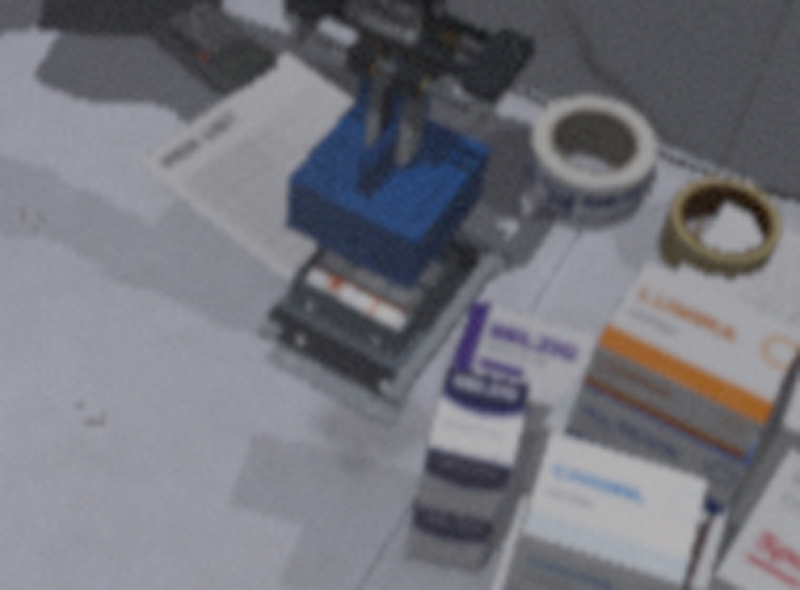

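The crop shows the tray under the dock's lips with an orange-white carton at (360,290), and the cover hanging clear at (390,190). I'll carry the cover back to the bare table.

Scaled: -313 mm / 600 = -0.5217, -305 mm / 600 = -0.5083, 0.313 rad / 1.5708 = 0.1993.

Call:
arm_command([
  [[-0.0167,0,0,0,0,0.0127,1],[-0.0583,0,0,0,0,0.0318,1],[-0.1083,0,0,0,0,0.0509,1],[-0.1633,0,0,0,0,0.07,1],[-0.22,0,0,0,0,0.0955,1],[-0.2767,0,0,0,0,0.121,1],[-0.3333,0,0,0,0,0.1464,1],[-0.3867,0,0,0,0,0.1655,1],[-0.4367,0,0,0,0,0.1846,1],[-0.4783,0,0,0,0,0.1974,1],[-0.5083,0,0,0,0,0.1993,1],[-0.5217,0,0,0,0,0.1993,1]],
])

```text
time_s: 14.85
ee_pos: [0.5707, -0.1464, 0.1886]
eef_rot: [-3.141, 0.0, 1.211]
force: [-0.4, 0.3, -1.6]
grip_width: 0.0162
grip_force: 45.0
```

Scaled: 111 mm / 600 = 0.185, 109 mm / 600 = 0.1817.

Call:
arm_command([
  [[0,0,0.0167,0,0,0,1],[0,0,0.05,0,0,0,1],[0,0,0.0867,0,0,0,1],[0,0,0.1233,0,0,0,1],[0,0,0.15,0,0,0,1],[0,0,0.1667,0,0,0,1],[0,0,0.1767,0,0,0,1],[0,0,0.1817,0,0,0,1],[0,0,0.185,0,0,0,1],[0,0,0.185,0,0,0,1]],
])

```text
time_s: 15.85
ee_pos: [0.5713, -0.1448, 0.0784]
eef_rot: [3.141, -0.0, 1.213]
force: [0.5, -0.3, -1.6]
grip_width: 0.0156
grip_force: 45.0
```

```bash
python3 -c "
from h import *
o=ctrl.get_obs();print(o['force'],o['ee_pos'])
go(*o['ee_pos'][:2],.0752,69.5)"
```

```text
[ 0.51920357 -0.32651194 -1.56876788] [ 0.57129546 -0.14482007  0.07844515]
t 15.85 shift [-0.  -0.   3.2] turn [ 0.0005 -0.     -0.0002]
```

Scaled: 3.2 mm / 600 = 0.0053, 2.5 mm / 600 = 0.0042.

Call:
arm_command([
  [[0,0,0.0025,0,0,0,1],[0,0,0.0042,0,0,0,1],[0,0,0.0053,0,0,0,1],[0,0,0.0053,0,0,0,1]],
])

```text
time_s: 16.25
ee_pos: [0.5712, -0.1449, 0.0751]
eef_rot: [3.141, -0.0, 1.213]
force: [-0.9, -0.2, -0.0]
grip_width: 0.0156
grip_force: 45.0
```

Rim on the table (load gone). Releasing, then retreating up once the fingers have opened.

Scaled: 0.3 mm / 600 = 0.0005.

Call:
arm_command([
  [[0,0,0.0005,0,0,0,-1],[0,0,0.0005,0,0,0,-1],[0,0,0,0,0,0,-1],[0,0,0,0,0,0,-1],[0,0,0,0,0,0,-1],[0,0,0,0,0,0,-1],[0,0,0,0,0,0,-1],[0,0,0,0,0,0,-1]],
])

```text
time_s: 17.05
ee_pos: [0.5711, -0.1448, 0.075]
eef_rot: [3.142, -0.0, 1.213]
force: [-1.1, -0.5, 0.4]
grip_width: 0.0763
grip_force: 0.0
```

Scaled: -190 mm / 600 = -0.3167, -150 mm / 600 = -0.25.

Call:
arm_command([
  [[0,0,-0.0083,0,0,0,-1],[0,0,-0.0333,0,0,0,-1],[0,0,-0.0833,0,0,0,-1],[0,0,-0.15,0,0,0,-1],[-0.0333,0,-0.2167,0,0,0,-1],[-0.1,0,-0.25,0,0,0,-1],[-0.1667,0,-0.25,0,0,0,-1],[-0.25,0,-0.25,0,0,0,-1],[-0.3167,0,-0.25,0,0,0,-1],[-0.3167,0,-0.25,0,0,0,-1]],
])

```text
time_s: 18.05
ee_pos: [0.5026, -0.3266, 0.2261]
eef_rot: [3.141, 0.001, 1.208]
force: [0.2, 1.2, 0.6]
grip_width: 0.094
grip_force: 0.0
```

Run:
```python
from h import *
p,d,i=grab("top"); W=cloud(d,i); a=np.radians(-2.5)
o=ctrl.get_obs(); print(o["ee_pos"],o["force"],o["time_s"])
hsv=cv2.cvtColor(p,cv2.COLOR_BGR2HSV); x,y,z=W[...,0],W[...,1],W[...,2]
m=(hsv[...,0]>100)&(hsv[...,0]<125)&(hsv[...,1]>130)&(abs(x-.57)<.12)&(abs(y+.145)<.12)&(z>.058)&(z<.075)
Q=W[m]; print("cover top z",np.median(Q[:,2]),cv2.minAreaRect((Q[:,:2]*1000).astype(np.float32)))
cv2.imwrite("pics/topf.png",cv2.resize(p[150:225,120:370],(800,240),interpolation=cv2.INTER_CUBIC))
p2,_,_=grab("scene")
c=cv2.resize(p2[130:300,180:390],(800,350),interpolation=cv2.INTER_CUBIC)
cv2.imwrite("pics/fin.png",np.vstack([cv2.imread("pics/topf.png"),c]))
```

```text
[ 0.50364149 -0.32450452  0.22602012] [ 0.2187194   1.02838583 -0.01495426] 18.1
cover top z 0.06394970107801545 ((571.2296142578125, -145.91717529296875), (118.52841186523438, 121.1356430053711), 69.4012680053711)
```

View pics/fin.png

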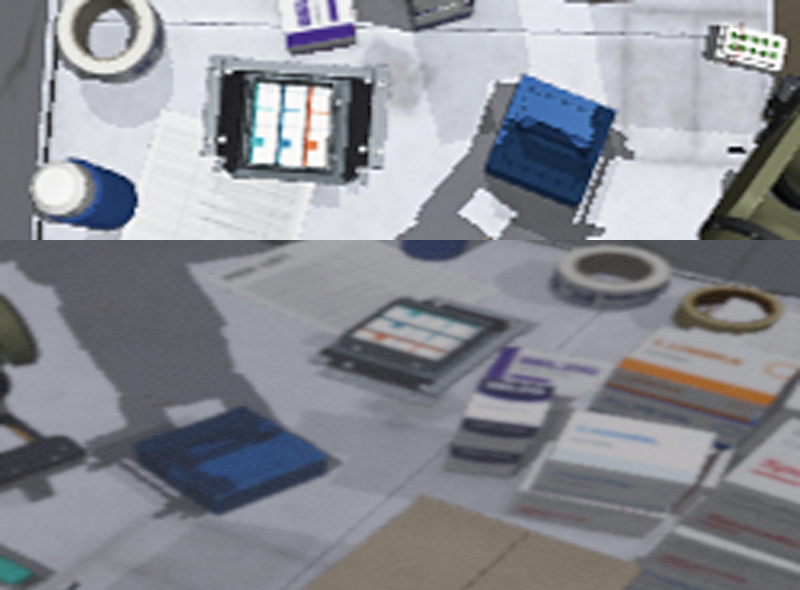

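The picture shows the tray under the lips with all three cartons, and the cover upright on bare table. One numeric check that the tray is home before handing in.

Run:
```python
from h import *
a=np.radians(-2.5); D=np.array([[np.cos(a),np.sin(a)],[-np.sin(a),np.cos(a)]])
for n in("top","scene"):
    p,d,i=grab(n); W=cloud(d,i)
    L=((W[...,:2]-[.584,.1675])@D.T)*1000; z=W[...,2]*1000
    b=(abs(L[...,0])<100)&(abs(L[...,1])<120)
    t=L[b&(z>40)&(z<52)]; k=L[b&(z>9)&(z<18)&(abs(L[...,1])<40)&(L[...,0]>55)]
    print(n,len(t),"tray top x,y",np.percentile(t,[1,99],axis=0).round(1).tolist(),"back bar x",np.percentile(k[:,0],[2,98]).round(1))
```

```text
top 113 tray top x,y [[-54.2, -52.1], [99.8, 51.8]] back bar x [66.4 94.9]
scene 145 tray top x,y [[-51.8, -54.9], [98.4, 52.9]] back bar x [57.8 83.5]
```

```bash
python3 -c "
from h import *
print(ctrl.hand_in())"
```

```text
the job is handed in; nothing more can be done
None
```

I handed the job in at about 18 s: the tray is home against the dock's back stop with its three cartons, and the cover stands upright on the bare table at its old spot, clear of the dock.

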